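# Find the rocking glaze-jar lid and press it home

## Robot

A 6-joint arm with a two-finger parallel gripper is mounted at the origin on the work surface. World frame = base frame: x ahead of the robot, y to its left, z up, the work surface at z = 0. Lengths are in mm, angles in rad, forces in N, time in s.
With the tool pointing down it reaches from about 350 to 875 mm from the base axis. Payload 4.2 kg.
Tool frame: the origin (TCP) lies midway between the tips of the shut fingers; the grasp point (between the pads) lies 19 mm behind it; z points along the fingers, y is the direction in which the jaws open and shut (so a half turn about z gives the same grasp; the last joint's range is limited). The gripper opens to 85 mm and grips with 20 to 120 N. Pads are 22 mm wide; open, the fingers measure 114 mm over their backs; the gripper's body (76 mm by 85 mm) begins 54 mm behind the grasp point. The pads swing forward as they close: fully open they stand 13 mm farther back than shut.
Start: joints at [1.38, 0.385, 0.008, 0, -1.194, -0.259], TCP at [271.707, 562.827, 231.312] pointing down, gripper open.
Joint ranges: [-3.14, 3.14], [-1.21, 2.06], [-1.07, 1.41], [-3.16, 2.05], [-2.99, -0.16], [-3.1, 3.1]. Speed limits (rad/s): [2.79, 2.79, 3.14, 3.14, 3.14, 3.14].

## Interface

Orientations are given as a unit quaternion [x, y, z, w].
In Python, from bench import readout, optics, workorder, nets gives the robot as it stands. The module is installed in compiled form; this text tells all that it offers.
- The arm moves only by the tool move_arm, never from a script. Its argument "steps" is a list of rows, each a list of 7 numbers: the opening, from -1 (shut) to 1 (fully open), so that 0 is half open, then the shift along the world's x, y, z in mm, then the turn, a rotation vector about the world's x, y, z in rad. In form: [[gripper, tx, ty, tz, wx, wy, wz], ...]. A call has 1 to 5 rows; each row is the pose to reach, as a shift and turn from the pose commanded when the call began; what a row does not reach only later rows make up. A row lasts 1/12 s, in which the tool goes at most 41.7 mm and 7.16 degrees, less where a joint would pass 70% of its speed; a pose out of reach is approached as far as the arm can. A call with a gripper value outside its range is refused whole. The fingers move at their own pace and stop on an object; the grip force is fixed at half the most. Time passes only in rows, so rows that repeat a pose let the fingers close. It gives the time, the measured TCP pose, the force and the opening at its end, in the units of the state.
- readout.read_state(): the state, without advancing time (a new reading comes with each control period).
- optics.get_image(name): name is "side" or "top" or "wrist"; returns a dict with "frame" (480x640x3 uint8, blue, green, red), "fx", "fy", "cx", "cy" (pixels), "rvec" (rotation vector, rad) and "tvec" (3), from world to camera coordinates, as OpenCV has them. Camera axes: x right, y down, z forward; pixel columns grow to the right and rows downward; lengths in mm; the calibration is good to about 2 mm. A picture is of the moment at which its call begins. There is no depth.
- workorder.job_done(): hands the job in, once; it reports no verdict.
Trained networks look in a picture, given as the dict that the camera call returned (one of the last four; its "shot" number tells which), for a name from the list of things; names that differ only in an ending like _2 or _b are one class to them, and where a whole thing is asked for, a point or a joint stands for the part that bears it (a point fixed in the world has none). Each returns a list of dicts, best first, with "conf" (0 to 1); they miss things now and then, are a little off and sometimes report something else, mostly with a low value. They report only what shows in the picture. A call takes as long as a camera call. They do not tell look-alikes from the thing itself.
- nets.silhouettes(name, picture): "region" (480x640 bool, what is visible of it) and "extent" ([left, top, right, bottom] in pixels, round what is visible of it).
- nets.tip_of(name, picture): "uv" ([column, row] in pixels: a listed point, or the origin of a listed thing).
The state is a dict: "clock": time; "joints": joint angles; "joint_vel": joint speeds; "joint_efforts": joint torques, N m; "position": TCP position; "ee_rot": TCP orientation; "contact_force": force on the tool from outside, world axes, zero at the start; "wrist_torque": the same for the moment, N m; "gripper_width": finger opening in mm.
Only numpy, scipy, OpenCV 4.12 (cv2) and the standard library are available. Lean on these libraries where they do the work, as an engineer would, in place of code of your own. Each camera call takes 0.05 s, during which the arm holds its last target.

## Task

One of the four glaze-jar lids on the wooden board is not pushed home. Press down near the rim of the lids, one after another, until you find the one that rocks, then press that lid firmly down in its middle until it is fully home and rocks no more. Only press: do not lift or pull off any lid, leave the other things where they are, and finish with the hand clear.

Things in the scene. Friction and masses are not known exactly. Their poses are not given: they have to be found in the camera images.
- lid_1: Flat cream stoneware jar lid, 96 mm across, 10 mm thick; a skirt hanging 10 mm lower hides how it sits. 0.2 kg, loose. Origin: centre of the disc's underside (flat top is 10 mm above); z up. All four look alike and start level, tops about 100 mm above the work surface, seated or not (handmade jars differ): looks, height and number do not tell which is loose.
- lid_2: Same as lid_1. Any lid that is seated bears on a mouth 79 mm across and stays level when pressed up to 38 mm from its centre.
- lid_3: Same as lid_1. Whichever lid is loose stands only on a stiff push-fit plug, 18 mm across, under its centre: 1 to 2 N near the rim (30 to 38 mm out) tips it about 0.13 rad, until that side meets the mouth 4 mm lower; released, it falls back level. Pressing closer in than 25 mm may drive the plug.
- lid_4: Same as lid_1. Whichever lid is loose is pressed home by about 12 N straight down on its middle: the plug goes in, the lid sinks 4 mm, bears on the mouth all round, stays there and no longer rocks.
- ware_board: Pale wooden board, 260 x 260 x 18 mm, fixed on the work surface. The four brown stoneware jars stand fixed on it in two rows of two, about 120 mm apart. Origin: centre of its underside.
- jug: Unglazed stoneware jug, 112 mm wide, 140 mm high, standing on the cast-iron banding wheel (220 mm across, top 106 mm high, free to turn). Origin: centre of its base. Leave alone.
- calipers: Steel calipers lying behind the board (far side from the robot), 190 mm long, 96 mm wide, 10 mm high. Origin: under their middle. Leave alone.
- brush: Wide bamboo brush lying beside the board on its right (-y) side, 175 mm long, 62 mm wide, 12 mm high. Origin: on the underside, where handle meets head. Leave alone.
- saucer: Pale blue porcelain saucer left of the board, 120 mm across, 18 mm high. Origin: centre of its underside. Leave alone.
- stopper: Cork stopper standing upright in the middle of the board between the four jars, 28 mm across, 34 mm high (top at 52 mm, below the lids). Origin: centre of its foot. Leave alone.
- bowl: Clay test bowl, 104 mm across, 45 mm high, on the table to the left. Origin: centre of its underside. Leave alone.
Not all that is in view belongs to the job. Leave any orange look-alike of the lid_1 alone. What is shaped like the lid_2 but yellow is not meant.

How it is judged (in metres and radians):
On the way, in this order (a step that is already met when the one before it is completed fails the run):
1. the loose lid has been pressed near its rim and rocked (((angle between lid_1's own z axis and vertical above 0.06 rad and height (world z) of lid_1 below 0.092 m and contact force between lid_1 and the fingers above 0.3 N) or (angle between lid_2's own z axis and vertical above 0.06 rad and height (world z) of lid_2 below 0.092 m and contact force between lid_2 and the fingers above 0.3 N) or (angle between lid_3's own z axis and vertical above 0.06 rad and height (world z) of lid_3 below 0.092 m and contact force between lid_3 and the fingers above 0.3 N) or (angle between lid_4's own z axis and vertical above 0.06 rad and height (world z) of lid_4 below 0.092 m and contact force between lid_4 and the fingers above 0.3 N))), for 0.05 s.
2. the loose lid has been pressed home and is level (((height (world z) of lid_1 below 0.0875 m and angle between lid_1's own z axis and vertical below 0.03 rad) or (height (world z) of lid_2 below 0.0875 m and angle between lid_2's own z axis and vertical below 0.03 rad) or (height (world z) of lid_3 below 0.0875 m and angle between lid_3's own z axis and vertical below 0.03 rad) or (height (world z) of lid_4 below 0.0875 m and angle between lid_4's own z axis and vertical below 0.03 rad))), for 0.2 s.
At the end, for the whole second after the job is handed in: The lid that was loose is down by at least 2.5 mm of its 4 mm, all four lids are on their jars, level within 0.03 rad and at rest, and the other things are within 20 mm of where they were (height (world z) of any of lid_1, lid_2, lid_3, lid_4 below 0.0875 m and angle between each of lid_1, lid_2, lid_3, lid_4's own z axis and vertical below 0.03 rad and linear speed of each of lid_1, lid_2, lid_3, lid_4 below 0.01 m/s and height (world z) of lid_1 between 0.0835 and 0.092 m and height (world z) of lid_2 between 0.0835 and 0.092 m and height (world z) of lid_3 between 0.0835 and 0.092 m and height (world z) of lid_4 between 0.0835 and 0.092 m and distance of each of jug, calipers, brush, saucer, stopper, bowl from where it was at the start of the episode below 0.02 m); the robot touches nothing.
It fails at once if a lid is lifted by 10 mm or more (height (world z) of any of lid_1, lid_2, lid_3, lid_4 above 0.1 m).
It fails at once if a bystander is moved by more than 20 mm (distance of any of jug, calipers, brush, saucer, stopper, bowl from where it was at the start of the episode above 0.02 m).
It also fails if it takes over 48 s, if anything falls off the work surface, if the arm or the gripper's body presses on something with over 40 N, if the wrist force passes 120 N, or if a joint passes its speed limit or range.

## Working session

There is one attempt and no reset: what is moved stays moved. The work goes in short steps, Python scripts to look and compute and a tool call to move; the robot and the scene stay as the last step left them, time stands still between calls to the robot, and variables do not carry over. Pictures are saved under pics/ and viewed, and the job is handed in when it is done.

Besides the shell and the picture viewer there is one more tool, called after "Emit:" by a JSON object that holds its "api" and its "payload", one argument or row to a line. move_arm: Moves the arm, as the interface text tells. Its arguments: {"type":"object","properties":{"steps":{"type":"array","items":{"type":"array","items":{"type":"number"}}}},"required":["steps"]}

```bash
mkdir -p pics; cat > h.py <<'E'
import numpy as np, cv2
from bench import readout, optics, workorder, nets
def ray(p,uv,z):
    R,_=cv2.Rodrigues(np.array(p["rvec"],float)); t=np.array(p["tvec"],float).ravel()
    C=-R.T@t
    d=R.T@np.array([(uv[0]-p["cx"])/p["fx"],(uv[1]-p["cy"])/p["fy"],1])
    return C+d*(z-C[2])/d[2]
def proj(p,X):
    K=np.array([[p["fx"],0,p["cx"]],[0,p["fy"],p["cy"]],[0,0,1]],float)
    return cv2.projectPoints(np.array([X],float),np.array(p["rvec"],float),np.array(p["tvec"],float),K,None)[0].ravel()
E
python3 - <<'E'
from h import *
for n in ("top","side"):
    p=optics.get_image(n); cv2.imwrite(f"pics/{n}0.png",p["frame"])
    for d in nets.silhouettes("lid_1",p):
        m=d["region"].astype(np.uint8); e=d["extent"]
        c=((e[0]+e[2])/2,(e[1]+e[3])/2); ys,xs=np.nonzero(m)
        col=np.median(p["frame"][ys,xs],axis=0)
        print(n,round(d["conf"],2),np.round(e),ray(p,(xs.mean(),ys.mean()),100).round(1),ray(p,c,100).round(1),m.sum(),col)
    for d in nets.tip_of("lid_1",p): print("tip",round(d["conf"],2),np.round(d["uv"]),ray(p,d["uv"],90).round(1))
s=readout.read_state(); print(s)
E
```

```text
top 0.85 [334. 242. 375. 285.] [ 485.2 -109.   100. ] [ 484.3 -111.3  100. ] 1356 [107. 124. 132.]
top 0.82 [214. 245. 257. 288.] [472.9 162.1 100. ] [474.  164.2 100. ] 1275 [ 26.  75. 131.]
top 0.78 [400. 317. 438. 350.] [ 320.9 -255.9  100. ] [ 323.9 -256.3  100. ] 1230 [ 40. 157. 183.]
top 0.74 [307. 174. 347. 217.] [649.  -48.7 100. ] [644.6 -46.1 100. ] 1267 [147. 169. 179.]
top 0.61 [353. 196. 398. 240.] [ 594.3 -156.4  100. ] [ 592.  -160.7  100. ] 1322 [145. 167. 177.]
top 0.6 [281. 220. 326. 264.] [534.9   3.5 100. ] [533.    7.9 100. ] 1333 [150. 172. 182.]
tip 0.85 [235. 265.] [478.3 166.8  90. ]
tip 0.79 [356. 262.] [ 487.6 -115.1   90. ]
tip 0.78 [371. 218.] [ 594.2 -151.    90. ]
tip 0.72 [417. 338.] [ 313.4 -254.2   90. ]
tip 0.64 [304. 241.] [536.9   7.8  90. ]
tip 0.6 [326. 193.] [653.7 -44.5  90. ]
side 0.95 [345. 267. 386. 298.] [ 589.6 -167.8  100. ] [ 586.3 -171.   100. ] 1096 [134. 160. 178.]
side 0.93 [298. 237. 337. 262.] [529.5  -9.3 100. ] [532.7 -11.3 100. ] 843 [134. 160. 178.]
side 0.92 [349. 240. 387. 265.] [642.6 -62.  100. ] [646.3 -68.7 100. ] 888 [1
[... 563 characters left out ...]

{'clock': 0.3, 'joints': array([ 1.37959077e+00,  3.85008843e-01,  7.51732986e-03, -1.13856863e-04,
       -1.19401362e+00, -2.58586205e-01]), 'joint_vel': array([-0.00093027, -0.00261333,  0.00258953,  0.00128621, -0.00017126,
       -0.00110605]), 'joint_efforts': array([-1.84089663e-04, -3.91659486e+01,  1.88242257e+01,  4.18212891e+00,
       -2.59415538e-03, -3.91115535e-06]), 'position': array([271.65060502, 562.67125937, 230.95856022]), 'ee_rot': array([ 9.74812593e-01, -2.23025288e-01, -4.09598623e-05,  3.55986672e-04]), 'contact_force': array([-0.24103368, -0.04468277,  0.64920514]), 'wrist_torque': array([-0.02109092, -0.05040867, -0.02278399]), 'gripper_width': 85.24506000274614}
```

View pics/top0.png

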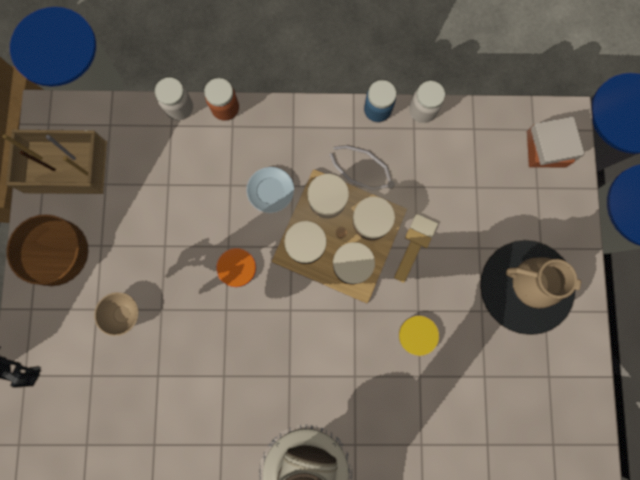

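View pics/side0.png

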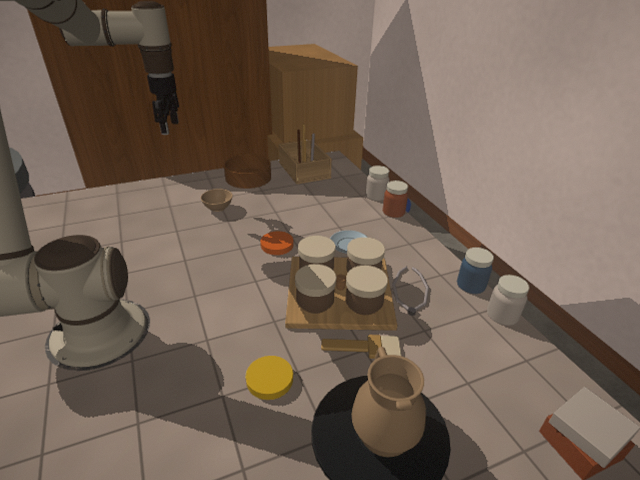

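The four cream lids sit on the board at about (354,263), (374,217), (305,242) and (328,195) in the top view. The orange (236,267) and yellow (419,336) ones are decoys. Next I'll refine the centres with a cylinder-outline fit in both views.

```bash
python3 - <<'E'
from h import *
from scipy.optimize import minimize
G={"A":(486,-112),"B":(595,-154),"C":(535,7),"D":(649,-48)}
P={n:optics.get_image(n) for n in("top","side")}
S={n:nets.silhouettes("lid_1",P[n]) for n in P}
a=np.linspace(0,2*np.pi,60)
def hull(p,x,y):
    K=np.array([[p["fx"],0,p["cx"]],[0,p["fy"],p["cy"]],[0,0,1]],float)
    X=np.concatenate([np.c_[x+48*np.cos(a),y+48*np.sin(a),0*a+z] for z in (100,80)])
    q=cv2.projectPoints(X,np.array(p["rvec"],float),np.array(p["tvec"],float),K,None)[0]
    return cv2.convexHull(q.astype(np.float32)).reshape(-1,2)
def iou(p,m,x,y,s=4):
    im=np.zeros((480*s//1,640*s),np.uint8)
    cv2.fillPoly(im,[np.round(hull(p,x,y)*s+s/2).astype(int)],1)
    M=cv2.resize(m,None,fx=s,fy=s,interpolation=cv2.INTER_NEAREST)
    return (im&M).sum()/(im|M).sum()
for k,g in G.items():
    out={}
    for n in P:
        best=min(S[n],key=lambda d:np.linalg.norm(np.array(hull(P[n],*g)).mean(0)-np.argwhere(d["region"])[:,::-1].mean(0)))
        m=best["region"].astype(np.uint8)
        r=minimize(lambda v:-iou(P[n],m,*v),g,method="Nelder-Mead",options=dict(initial_simplex=[g,(g[0]+6,g[1]),(g[0],g[1]+6)],xatol=.3,fatol=1e-4,maxiter=60))
        out[n]=(r.x.round(1),round(-r.fun,3))
        cv2.polylines(P[n]["frame"],[np.round(hull(P[n],*r.x)).astype(int)],True,(0,0,255))
    print(k,out)
for n in P: 
    f=P[n]["frame"][140:340,240:440]; cv2.imwrite(f"pics/{n}1.png",cv2.resize(f,(600,600)))
cv2.imwrite("pics/both1.png",np.hstack([cv2.resize(P[n]["frame"][160:330,250:430],(400,400)) for n in P]))
E
```

```text
A {'top': (array([ 486.9, -109.3]), np.float64(0.97)), 'side': (array([ 486.1, -107.6]), np.float64(0.963))}
B {'top': (array([ 596.3, -158. ]), np.float64(0.97)), 'side': (array([ 596.8, -154.6]), np.float64(0.951))}
C {'top': (array([536.7,   4.2]), np.float64(0.968)), 'side': (array([534.4,   5.5]), np.float64(0.961))}
D {'top': (array([651.2, -48.3]), np.float64(0.962)), 'side': (array([650.5, -47.6]), np.float64(0.966))}
```

View pics/both1.png

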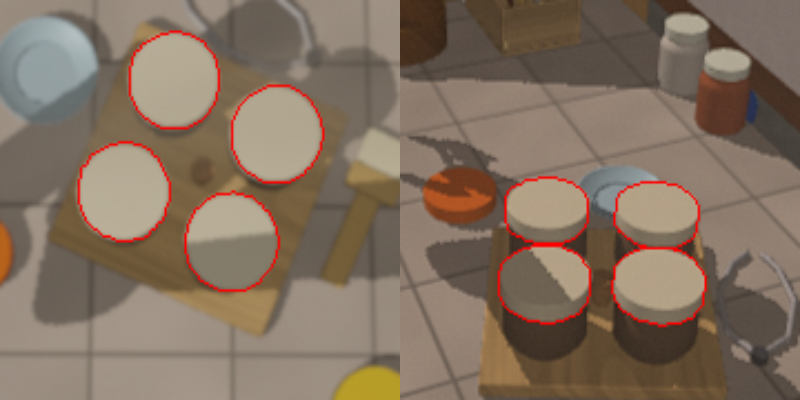

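Both views agree to about 3 mm. The spacing is 120–125 mm, and the outlines match the pictures. Centres: A(486.5,-108.5), B(596.5,-156.5), C(535.5,5), D(651,-48). Tool x already lies along the board rows, so I'll press 37 mm out along ±x, on the outer side of each lid, starting with C at (502,21).

Emit:
{"api": "move_arm", "payload": {
  "steps": [
    [-1,16,-38,0,0,0,0],
    [-1,32,-76,0,0,0,0],
    [-1,48,-113,0,0,0,0],
    [-1,64,-151,0,0,0,0],
    [-1,80,-188,0,0,0,0]
  ]
}}

```text
clock: 0.92
position: [352.0, 373.0, 231.5]
ee_rot: [0.975, -0.223, 0.0, -0.0]
contact_force: [1.9, 0.2, 0.3]
gripper_width: 25.4
```

Emit:
{"api": "move_arm", "payload": {
  "steps": [
    [-1,16,-38,-8,0,0,0],
    [-1,32,-76,-16,0,0,0],
    [-1,48,-113,-24,0,0,0],
    [-1,64,-151,-32,0,0,0],
    [-1,80,-188,-40,0,0,0]
  ]
}}

```text
clock: 1.33
position: [432.1, 185.0, 191.5]
ee_rot: [0.975, -0.223, 0.0, -0.001]
contact_force: [0.6, 0.6, 0.3]
gripper_width: 0.1
```

Emit:
{"api": "move_arm", "payload": {
  "steps": [
    [-1,14,-34,-12,0,0,0],
    [-1,28,-67,-24,0,0,0],
    [-1,42,-100,-36,0,0,0],
    [-1,56,-133,-48,0,0,0],
    [-1,70,-166,-60,0,0,0]
  ]
}}

```text
clock: 1.75
position: [502.3, 19.1, 131.2]
ee_rot: [0.975, -0.223, 0.0, -0.0]
contact_force: [1.7, -0.4, -0.0]
gripper_width: -0.4
```

Emit:
{"api": "move_arm", "payload": {
  "steps": [
    [-1,0,0,0,0,0,0],
    [-1,0,0,0,0,0,0],
    [-1,0,0,0,0,0,0],
    [-1,0,0,0,0,0,0]
  ]
}}

```text
clock: 2.08
position: [501.9, 21.6, 131.9]
ee_rot: [0.975, -0.222, 0.001, -0.0]
contact_force: [0.1, 0.4, -0.2]
gripper_width: 0.0
```

```bash
python3 - <<'E'
from h import *
f=[]
P=[optics.get_image(n) for n in("wrist","side","top")]
for p in P[:2]: pass
cv2.imwrite("pics/w2.png",np.hstack([cv2.resize(P[0]["frame"],(400,300)),cv2.resize(P[1]["frame"][150:330,240:480],(400,300))]))
for _ in range(5):
    optics.get_image("top"); s=readout.read_state(); print(s["position"].round(2),s["contact_force"].round(2))
E
```

```text
[501.75  21.89 131.86] [-0.35 -0.32  0.36]
[501.72  21.73 131.78] [ 0.6   0.36 -0.25]
[501.69  21.56 131.66] [ 0.62 -0.02  0.54]
[501.69  21.41 131.58] [-1.15  0.2   0.1 ]
[501.67  21.28 131.5 ] [ 0.26 -0.75 -0.55]
```

View pics/w2.png

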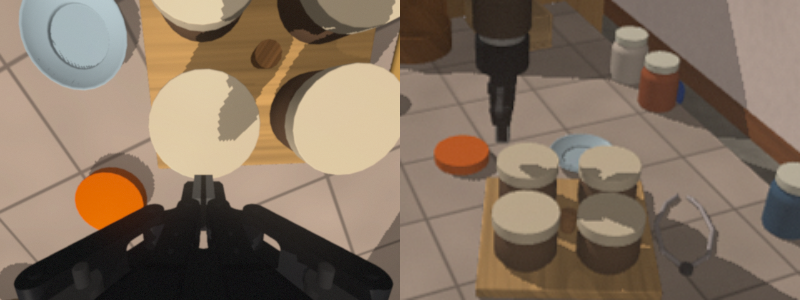

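The fingers are shut and over the near rim of C, nicely aligned. Now down.

Emit:
{"api": "move_arm", "payload": {
  "steps": [
    [-1,0,0,-12,0,0,0],
    [-1,0,0,-22,0,0,0],
    [-1,0,0,-27,0,0,0],
    [-1,0,0,-28,0,0,0],
    [-1,0,0,-28,0,0,0]
  ]
}}

```text
clock: 2.9
position: [501.7, 20.8, 103.1]
ee_rot: [0.975, -0.223, -0.0, 0.0]
contact_force: [-0.4, -0.0, 0.3]
gripper_width: -0.1
```

Emit:
{"api": "move_arm", "payload": {
  "steps": [
    [-1,0,0,-1,0,0,0],
    [-1,0,0,-2,0,0,0],
    [-1,0,0,-3,0,0,0],
    [-1,0,0,-3,0,0,0]
  ]
}}

```text
clock: 3.23
position: [501.8, 20.9, 100.4]
ee_rot: [0.975, -0.223, 0.0, -0.0]
contact_force: [0.0, -0.3, 0.4]
gripper_width: -0.2
```

Emit:
{"api": "move_arm", "payload": {
  "steps": [
    [-1,0,0,-0.5,0,0,0],
    [-1,0,0,-1,0,0,0],
    [-1,0,0,-1,0,0,0]
  ]
}}

```text
clock: 3.48
position: [501.7, 20.9, 99.4]
ee_rot: [0.975, -0.223, -0.0, -0.0]
contact_force: [-1.0, -0.5, 0.6]
gripper_width: 0.2
```

Emit:
{"api": "move_arm", "payload": {
  "steps": [
    [-1,0,0,-0.5,0,0,0],
    [-1,0,0,-1,0,0,0],
    [-1,0,0,-1,0,0,0]
  ]
}}

```text
clock: 3.73
position: [501.6, 20.8, 98.2]
ee_rot: [0.975, -0.223, -0.0, 0.0]
contact_force: [-1.1, -0.2, 1.2]
gripper_width: 0.2
```

```bash
python3 - <<'E'
from h import *
for _ in range(4):
    optics.get_image("top"); s=readout.read_state(); print(s["position"].round(2),s["contact_force"].round(2))
E
```

```text
[501.62  20.83  98.27] [-0.43  0.11  0.9 ]
[501.64  20.83  98.3 ] [-1.03  0.39  0.64]
[501.66  20.84  98.31] [-1.2  -0.49  1.53]
[501.65  20.83  98.3 ] [-0.65  0.3   1.36]
```

Emit:
{"api": "move_arm", "payload": {
  "steps": [
    [-1,0,0,-0.5,0,0,0],
    [-1,0,0,-1,0,0,0],
    [-1,0,0,-1,0,0,0]
  ]
}}

```text
clock: 4.18
position: [501.6, 20.8, 97.2]
ee_rot: [0.975, -0.223, -0.0, 0.0]
contact_force: [-1.1, 0.7, 0.1]
gripper_width: 0.2
```

```bash
python3 - <<'E'
from h import *
for i in range(4):
    p=optics.get_image(["top","side","wrist","top"][i]); s=readout.read_state(); print(s["position"].round(2),s["contact_force"].round(2))
    if i==1: cv2.imwrite("pics/s3.png",cv2.resize(p["frame"][200:310,270:410],(763,600),interpolation=cv2.INTER_CUBIC))
E
```

```text
[501.66  20.8   97.22] [-1.45 -0.04  0.78]
[501.67  20.84  97.27] [-1.26  0.39  0.55]
[501.65  20.81  97.26] [0.03 0.53 0.6 ]
[501.69  20.84  97.3 ] [-1.48  0.75  0.36]
```

View pics/s3.png

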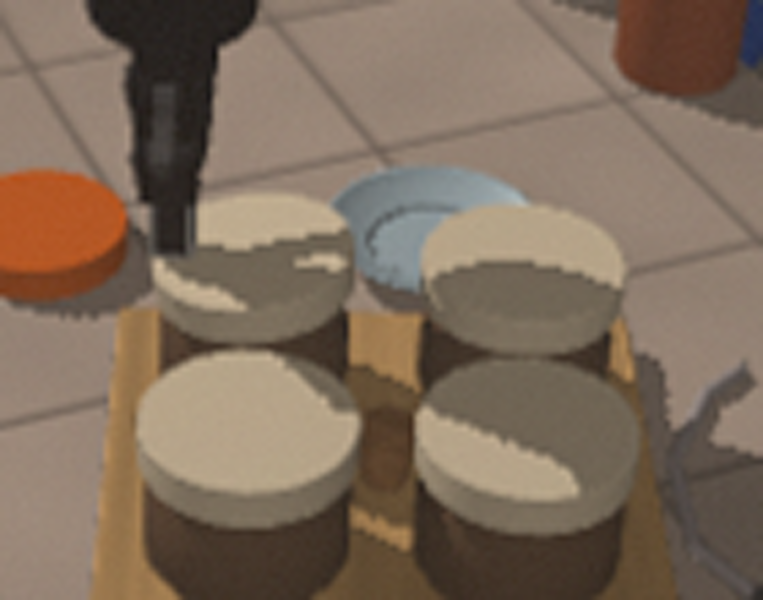

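Very low force (about 0.6 N) 2–3 mm into where the lid top was, so C looks loose. I'll go further until it meets the mouth to confirm.

Emit:
{"api": "move_arm", "payload": {
  "steps": [
    [-1,0,0,-0.5,0,0,0],
    [-1,0,0,-1,0,0,0],
    [-1,0,0,-1,0,0,0]
  ]
}}

```text
clock: 4.63
position: [501.8, 20.9, 96.9]
ee_rot: [0.975, -0.223, 0.0, 0.0]
contact_force: [-2.5, 0.8, 5.0]
gripper_width: 0.5
```

```bash
python3 - <<'E'
from h import *
for i in range(4):
    p=optics.get_image(["top","side","wrist","top"][i]); s=readout.read_state(); print(s["position"].round(2),s["contact_force"].round(2))
    if i==2: w=p
    if i==1: q=p
cv2.imwrite("pics/s4.png",np.hstack([cv2.resize(q["frame"][200:310,270:410],(400,314),interpolation=cv2.INTER_CUBIC),cv2.resize(w["frame"],(400,314))]))
E
```

```text
[501.78  20.86  96.87] [-2.36  1.29  4.62]
[501.77  20.84  96.9 ] [-1.62  0.89  4.72]
[501.76  20.84  96.88] [-1.23 -0.37  4.71]
[501.77  20.85  96.87] [-1.71 -0.93  4.47]
```

View pics/s4.png

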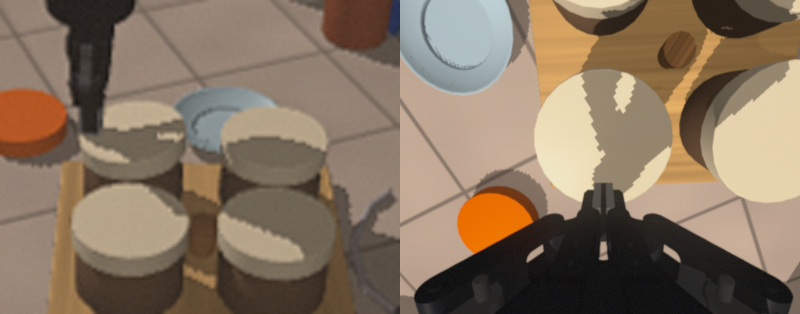

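C met almost no resistance for about 3 mm and then hit a stiff stop, so it rocks. Now lift off and go to its middle. First contact there should be near z=100 if it's the loose one.

Emit:
{"api": "move_arm", "payload": {
  "steps": [
    [-1,0,0,2,0,0,0],
    [-1,0,0,6,0,0,0],
    [-1,0,0,15,0,0,0],
    [-1,17,-8,15,0,0,0],
    [-1,33.5,-16,15,0,0,0]
  ]
}}

```text
clock: 5.25
position: [535.9, 5.0, 112.8]
ee_rot: [0.975, -0.222, 0.001, -0.0]
contact_force: [0.1, 0.7, 0.6]
gripper_width: -0.1
```

Emit:
{"api": "move_arm", "payload": {
  "steps": [
    [-1,0,0,-4,0,0,0],
    [-1,0,0,-8,0,0,0],
    [-1,0,0,-8,0,0,0],
    [-1,0,0,-8,0,0,0],
    [-1,0,0,-8,0,0,0]
  ]
}}

```text
clock: 5.67
position: [534.6, 5.0, 103.3]
ee_rot: [0.975, -0.223, -0.0, 0.0]
contact_force: [-0.6, -0.1, 0.5]
gripper_width: -0.1
```

```bash
python3 - <<'E'
from h import *
P=[optics.get_image(n) for n in("wrist","side","top")]
cv2.imwrite("pics/w5.png",np.hstack([cv2.resize(P[0]["frame"],(400,314)),cv2.resize(P[1]["frame"][200:310,270:410],(400,314))]))
s=readout.read_state(); print(s["position"].round(2),s["contact_force"].round(2))
E
```

```text
[535.     5.03 103.56] [0.18 0.26 0.12]
```

View pics/w5.png

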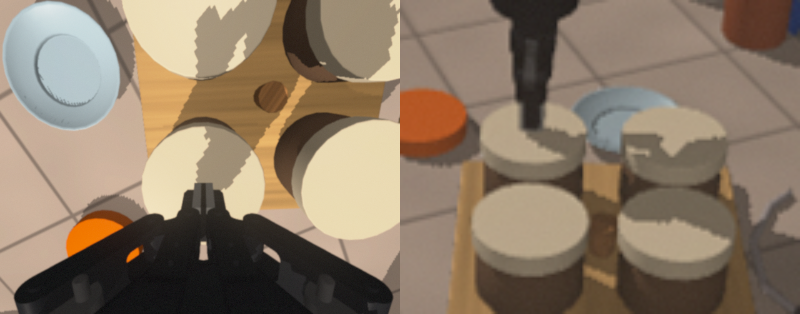

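The tip is over the middle of C, and the lid is level again. Lowering to press.

Emit:
{"api": "move_arm", "payload": {
  "steps": [
    [-1,0,0,-1,0,0,0],
    [-1,0,0,-2,0,0,0],
    [-1,0,0,-3,0,0,0],
    [-1,0,0,-3.5,0,0,0],
    [-1,0,0,-3.5,0,0,0]
  ]
}}

```text
clock: 6.23
position: [535.2, 4.9, 100.1]
ee_rot: [0.975, -0.223, -0.0, 0.0]
contact_force: [-1.4, 1.0, 3.4]
gripper_width: 0.1
```

Emit:
{"api": "move_arm", "payload": {
  "steps": [
    [-1,0,0,-0.5,0,0,0],
    [-1,0,0,-1,0,0,0],
    [-1,0,0,-1,0,0,0]
  ]
}}

```text
clock: 6.48
position: [535.2, 4.9, 99.9]
ee_rot: [0.975, -0.223, 0.0, 0.0]
contact_force: [-3.6, 1.6, 7.5]
gripper_width: -0.2
```

Emit:
{"api": "move_arm", "payload": {
  "steps": [
    [-1,0,0,-0.5,0,0,0],
    [-1,0,0,-1,0,0,0],
    [-1,0,0,-1,0,0,0]
  ]
}}

```text
clock: 6.73
position: [535.2, 4.8, 99.1]
ee_rot: [0.975, -0.223, 0.0, 0.0]
contact_force: [-4.0, 1.1, 9.5]
gripper_width: -0.1
```

Emit:
{"api": "move_arm", "payload": {
  "steps": [
    [-1,0,0,-0.5,0,0,0],
    [-1,0,0,-1,0,0,0],
    [-1,0,0,-1,0,0,0]
  ]
}}

```text
clock: 6.98
position: [535.2, 4.9, 98.1]
ee_rot: [0.975, -0.223, 0.0, 0.0]
contact_force: [-3.0, 0.5, 9.3]
gripper_width: 0.4
```

Contact was at 100.1, about 3 mm above the rim stop, and the plug is now driving at about 10 N.

Emit:
{"api": "move_arm", "payload": {
  "steps": [
    [-1,0,0,-0.7,0,0,0],
    [-1,0,0,-1.4,0,0,0],
    [-1,0,0,-2,0,0,0],
    [-1,0,0,-2,0,0,0]
  ]
}}

```text
clock: 7.32
position: [535.2, 4.8, 96.1]
ee_rot: [0.975, -0.223, 0.0, 0.0]
contact_force: [-3.5, 1.1, 9.8]
gripper_width: -0.0
```

Emit:
{"api": "move_arm", "payload": {
  "steps": [
    [-1,0,0,-0.7,0,0,0],
    [-1,0,0,-1.4,0,0,0],
    [-1,0,0,-2,0,0,0],
    [-1,0,0,-2,0,0,0]
  ]
}}

```text
clock: 7.65
position: [535.3, 4.9, 96.0]
ee_rot: [0.975, -0.222, 0.0, 0.0]
contact_force: [-8.8, 1.9, 20.0]
gripper_width: -0.1
```

Emit:
{"api": "move_arm", "payload": {
  "steps": [
    [-1,0,0,-1,0,0,0],
    [-1,0,0,-2,0,0,0],
    [-1,0,0,-2,0,0,0],
    [-1,0,0,-2,0,0,0]
  ]
}}

```text
clock: 7.98
position: [535.3, 4.9, 95.9]
ee_rot: [0.975, -0.222, 0.001, 0.0]
contact_force: [-12.3, 2.8, 30.4]
gripper_width: -0.2
```

The lid sank 4 mm to a hard stop at 96.0, holding at 30 N. I'll release and re-check the rim: it should now be stiff at 96.

Emit:
{"api": "move_arm", "payload": {
  "steps": [
    [-1,0,0,3,0,0,0],
    [-1,0,0,6,0,0,0],
    [-1,0,0,20,0,0,0],
    [-1,-33,16,20,0,0,0],
    [-1,-33,16,20,0,0,0]
  ]
}}

```text
clock: 8.4
position: [497.5, 21.0, 109.9]
ee_rot: [0.975, -0.223, -0.002, 0.0]
contact_force: [-1.3, -0.3, -0.4]
gripper_width: -0.3
```

Emit:
{"api": "move_arm", "payload": {
  "steps": [
    [-1,0,0,-6,0,0,0],
    [-1,0,0,-10,0,0,0],
    [-1,0,0,-11,0,0,0],
    [-1,0,0,-11,0,0,0],
    [-1,0,0,-11,0,0,0]
  ]
}}

```text
clock: 8.82
position: [502.6, 20.6, 99.3]
ee_rot: [0.975, -0.223, -0.0, 0.0]
contact_force: [-0.6, -0.1, 0.5]
gripper_width: 0.5
```

Emit:
{"api": "move_arm", "payload": {
  "steps": [
    [-1,0,0,-1,0,0,0],
    [-1,0,0,-2,0,0,0],
    [-1,0,0,-3,0,0,0],
    [-1,0,0,-3,0,0,0]
  ]
}}

```text
clock: 9.15
position: [502.1, 20.7, 96.6]
ee_rot: [0.975, -0.223, -0.0, 0.0]
contact_force: [0.9, 0.1, -0.4]
gripper_width: -0.0
```

Emit:
{"api": "move_arm", "payload": {
  "steps": [
    [-1,0,0,-0.5,0,0,0],
    [-1,0,0,-1,0,0,0],
    [-1,0,0,-1,0,0,0]
  ]
}}

```text
clock: 9.4
position: [502.3, 20.8, 96.1]
ee_rot: [0.975, -0.223, 0.0, -0.0]
contact_force: [-0.7, -0.2, 1.3]
gripper_width: -0.1
```

Emit:
{"api": "move_arm", "payload": {
  "steps": [
    [-1,0,0,-0.3,0,0,0],
    [-1,0,0,-0.6,0,0,0],
    [-1,0,0,-0.6,0,0,0]
  ]
}}

```text
clock: 9.65
position: [502.3, 20.8, 96.1]
ee_rot: [0.975, -0.223, 0.0, 0.0]
contact_force: [-1.6, 0.3, 7.2]
gripper_width: -0.1
```

Emit:
{"api": "move_arm", "payload": {
  "steps": [
    [-1,0,0,4,0,0,0],
    [-1,0,0,10,0,0,0],
    [-1,0,0,35,0,0,0],
    [-1,-10,10,70,0,0,0],
    [-1,-30,30,100,0,0,0]
  ]
}}

```text
clock: 10.07
position: [473.4, 50.3, 196.6]
ee_rot: [0.975, -0.224, 0.0, 0.0]
contact_force: [1.2, -0.0, 0.9]
gripper_width: 0.2
```

Emit:
{"api": "move_arm", "payload": {
  "steps": [
    [-1,-10,30,10,0,0,0],
    [-1,-20,60,20,0,0,0],
    [-1,-30,90,30,0,0,0],
    [-1,-40,120,30,0,0,0],
    [-1,-40,120,30,0,0,0]
  ]
}}

```text
clock: 10.48
position: [431.7, 174.8, 226.6]
ee_rot: [0.975, -0.221, 0.001, -0.002]
contact_force: [0.4, 0.2, -0.5]
gripper_width: -0.1
```

```bash
python3 - <<'E'
from h import *
P=[optics.get_image(n) for n in("top","side")]
cv2.imwrite("pics/e6.png",np.hstack([cv2.resize(P[0]["frame"],(400,300)),cv2.resize(P[1]["frame"][150:330,240:480],(400,300))]))
s=readout.read_state(); print(s["clock"],s["position"].round(2),s["contact_force"].round(2))
E
```

```text
10.5833 [431.78 171.74 225.5 ] [ 0.09 -1.26 -0.26]
```

View pics/e6.png

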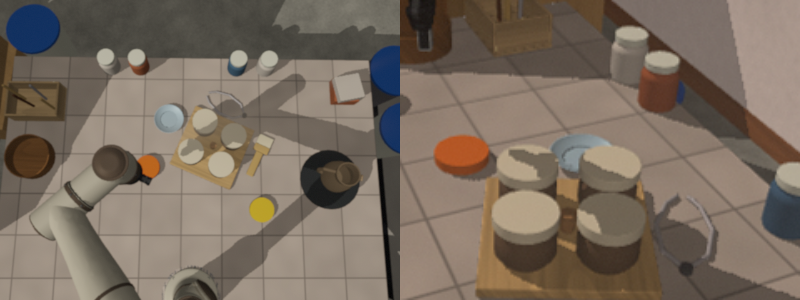

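The rim is now stiff: 7 N with no travel at 96.1. All the lids are level, nothing else has moved, and the hand is clear. Handing in.

```bash
python3 -c "
from h import *
print(workorder.job_done())"
```

```text
the job is handed in; nothing more can be done
None
```

The loose lid was the one at about (535, 5) mm, the first I tried. I pressed it home and handed the job in at about 10.6 s of the 48 s limit.

- **Finding it:** pressed near its rim with the fingers shut, this lid gave way by about 3 mm at roughly 1 N. It then hit a stiff stop at z = 96.9 mm. I didn't press the other three, since this was already the one that rocked.
- **Pressing home:** I touched its middle at z = 100.1 mm. It sank 4 mm at about 10 N and held at z = 96.0 mm under 30 N.
- **Checks after:** pressing the same rim spot again gave 7 N with no travel at z = 96.1 mm, so it no longer rocks there. I re-tested only that one spot. In the last pictures all four lids look level, the other things look to be where they were, and the hand is clear at about 225 mm. No check failed or disagreed.

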